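Hold the tap bracket's bolt head while the nut runner turns

ROBOT

A 6-joint arm with a two-finger parallel gripper is mounted at the origin on the work surface. World frame = base frame: x ahead of the robot, y to its left, z up, the work surface at z = 0. Lengths are in m, angles in rad, forces in N, time in s.
With the tool pointing down it reaches from about 0.25 to 0.775 m from the base axis. Payload 4 kg.
Tool frame: the origin (TCP) lies between the finger pads, 19 mm behind the fingertips; this is the grasp point; z points along the fingers, x is the direction in which the jaws open and shut, and the axes are right-handed (so a half turn about z gives the same grasp; the last joint's range is limited). The gripper opens to 94 mm and grips with 3 to 60 N. Pads are 16 mm wide; open, the fingers measure 119 mm over their backs; the gripper's body (75 mm by 177 mm) begins 78 mm behind the grasp point.
Start: joints at [1.197, 0.087, 1.371, -0, 1.684, -0.103], TCP at [0.147, 0.53, 0.224] pointing down, gripper open.
Joint ranges: [-3.1, 3.1], [-0.76, 2.03], [0.27, 2.55], [-1.08, 4.22], [0.17, 2.65], [-2.57, 2.57]. Speed limits (rad/s): [2.79, 2.79, 3.14, 3.14, 3.14, 3.14].

INTERFACE

Orientations are given as a 3x3 rotation matrix whose columns are the frame's x, y, z axes.
In Python, from rig import observe, get_image, hand_in gives the robot as it stands.
- The arm moves only by the shell command python3 -m handwheel 'ROWS' [FORCE]. ROWS is JSON, a list that holds one entry, the list of rows, each a list of 7 numbers: the opening, from 0 (shut) to 1 (fully open), then the shift along the world's x, y, z in cm, then the turn, a rotation vector about the world's x, y, z in rad. A call has exactly 10 rows; each row shifts and turns the commanded pose from where the row before left it; what a row does not reach is not made up. A row lasts 1/12 s, in which the tool goes at most 41.7 mm and 7.16 degrees, less where a joint would pass 70% of its speed; a pose out of reach is approached as far as the arm can. A call with a gripper value outside its range is refused whole. The fingers move at their own pace and stop on an object; FORCE is the grip in N (left out, the last holds). Time passes only in rows, so rows that do not move let the fingers close, or fill a call up. It gives the time, the measured TCP pose, the force and the opening at its end, in the units of the state.
- observe(): the state, without advancing time (a new reading comes with each control period).
- get_image(name): name is "side" or "top"; returns a dict with "img" (480x640x3 uint8, blue, green, red), "fx", "fy", "cx", "cy" (pixels), "position" and "orientation" of the camera in the world. Camera axes: x right, y up, looking along -z (the intrinsics and any distortion apply to the point x, -y, -z); pixel columns grow to the right and rows downward; lengths in m; the calibration is good to about 2 mm. A picture is of the moment at which its call begins. There is no depth.
- hand_in(): hands the job in, once; it reports no verdict.
The state is a dict: "time": time; "joint_pos": joint angles; "qvel": joint speeds; "joint_torque": joint torques, N m; "tcp_pos": TCP position; "tcp_rot": TCP orientation; "wrist_force": force on the tool from outside, world axes, zero at the start; "wrist_torque": the same for the moment, N m; "gripper_width": opening from 0.0 (shut) to 1.0 (fully open).
Only numpy, scipy, OpenCV 4.12 (cv2) and the standard library are available. Lean on these libraries where they do the work, as an engineer would, in place of code of your own. Each camera call takes 0.05 s, during which the arm holds its last target. There are 200 camera calls.

TASK

The nut runner clamped at the front of the blue tap bracket is spinning the whole bolt, because nobody holds its head. Lift the white cover off the top of the bracket and set it down, without dropping it, flat and red grip up in the grey tray; then reach down into the narrow gap behind the bracket's plate, centre the fingers on the brass hexagonal bolt head and grip it firmly so that it stops turning. Finish while still gripping the head and holding it still, and leave the other things where they stand.

Things in the scene. Friction and masses are not known exactly. Their poses are not given: they have to be found in the camera images.
- bracket: Fixed blue tap bracket. Origin: on the work surface under the middle of the gap; x points away from the robot at yaw 0 (yaw within +-0.35 rad), z up. Blue plate at x -31 to -25, 160 wide along y, 105 high; gap x -25 to 25, open at top and y ends, floor at z 8; white wall x 25 to 37, 62 high, with two posts 16 wide at y +-47.5 rising to 105.
- runner (a point): Point on the axis of the fixed green and black nut runner, at x -140, y 0, z 70 of the bracket. The runner and its cradle fill x -190 to -37 in front of the plate, within y +-35, up to 94 high; at x -183 to -127 its handle and battery reach out to y 123, up to 77 high.
- bolt_head: Brass hexagonal bolt head in the gap, 24 across flats, 27.7 across corners, 16 thick along its x axis (the bolt axis, parallel to the bracket's x), about which it turns. Origin: its centre, at x 0, y 0, z 70 of the bracket. Under the cover at the start. It can be gripped from above, fingers closing along the bracket's y; open above, below and at both y sides.
- bolt (a joint): Bolt angle (rad), growing by about 0.2 rad/s when free, from the start on (at 0 to 1). Two flats stand upright, facing the bracket's +-y, at 0 and all multiples of pi/3. The drive is weak (0.08 N m) and slips when the head is held: fingers closed on it with 25 N or more pull it square and stop it. End stop at 16.
- cover: Loose white cover, about 0.12 kg, on plate and posts, over the gap. Origin: centre of the underside of its locating block (44 x 90, z 0 to 8, hanging in the gap with 3 play). Above it a flange x -35 to 41, 112 wide along y, z 8 to 13. On the bracket the origin is 97 above the work surface, axes along the bracket's.
- cover_grip (a point): Middle of the cover's red grip bar, at x 0, y 0, z 29 of the cover. The bar is 40 long along the cover's x, 18 thick along its y, and runs from z 13 to 45 of the cover.
- tray: Fixed grey open tray, 180 (x) x 200 (y) outside, 22 high, walls and floor 5 thick. Origin: centre of its underside, on the work surface. The cover fits flat inside with its axes along the tray's. It stands left or right of the bracket, in exchange with the cutlery basket.
- cutlery_basket: Fixed yellow cutlery basket 140 x 140 x 90 with cutlery standing up to 155. Origin: centre of its underside. To be kept clear of.
- soap: Loose green soap bottle, diameter 60, 170 high, beyond the bracket. Bystander. Origin: centre of its underside.
- mug: Loose blue mug, diameter 80, 90 high, beyond the bracket. Bystander. Origin: centre of its underside.
- bowl: Loose white bowl, diameter 150, 55 high, beyond the bracket. Bystander. Origin: centre of its underside.
- jar: Loose amber jar, diameter 70, 100 high, at the left. Bystander. Origin: centre of its underside.
- wrench: Loose steel wrench lying at the left near the robot. Bystander.
- brush: Loose wooden dish brush lying at the right. Bystander.
Things that resemble listed ones, but are neither listed nor needed, are in the scene too. Of the things that look like the cover, the larger one is meant.

How it is judged:
By the outcome, as a careful person would: the job done as asked, in the order asked, and still so for the second after the job is handed in, while the arm keeps its last pose, push and grip.
It also fails if it takes over 51 s, if anything falls off the work surface, if the arm or the gripper's body presses on something with over 40 N, if the wrist force passes 120 N, or if a joint passes its speed limit or range.

## Working session

There is one attempt and no reset: what is moved stays moved. The work goes in short steps, Python scripts to look and compute and a shell command to move; the robot and the scene stay as the last step left them, time stands still between calls to the robot, and variables do not carry over. Pictures are saved under pics/ and viewed, about 8 in all and at most 12, crops included, and the job is handed in when it is done.

```bash
mkdir -p pics; ls; cat > h.py <<'E'
import numpy as np, cv2, pickle
from rig import observe, get_image
def shot(n,tag):
    d=get_image(n); pickle.dump(d,open(f'pics/{tag}.pkl','wb')); cv2.imwrite(f'pics/{tag}.png',d['img']); return d
def load(tag): return pickle.load(open(f'pics/{tag}.pkl','rb'))
def proj(d,P):
    P=np.atleast_2d(P); c=(P-np.array(d['position']))@np.array(d['orientation'])
    return np.c_[d['fx']*c[:,0]/-c[:,2]+d['cx'], d['fy']*(-c[:,1])/-c[:,2]+d['cy']]
def ray(d,u,v,z):
    r=np.array(d['orientation'])@np.array([(u-d['cx'])/d['fx'],-(v-d['cy'])/d['fy'],-1]); p=np.array(d['position'])
    return p+r*(z-p[2])/r[2]
E
python3 - <<'E'
from h import *
for n in('top','side'):
    d=shot(n,n+'0'); print(n,{k:np.round(v,3).tolist() for k,v in d.items() if k!='img'} if 1 else 0)
print(observe())
E
```

```text
pics
top {'fx': 487.171, 'fy': 487.171, 'cx': 321.188, 'cy': 233.796, 'position': [0.336, 0.013, 1.449], 'orientation': [[-0.03, 0.993, -0.118], [-0.999, -0.031, -0.009], [-0.012, 0.118, 0.993]]}
side {'fx': 615.42, 'fy': 615.42, 'cx': 311.45, 'cy': 250.642, 'position': [0.448, -1.066, 1.125], 'orientation': [[0.999, 0.029, -0.046], [-0.053, 0.692, -0.72], [0.011, 0.722, 0.692]]}
{'time': 0.1, 'joint_pos': array([ 1.19688332e+00,  8.78634468e-02,  1.37209275e+00, -1.53480360e-05,
        1.68359639e+00, -1.03132683e-01]), 'qvel': array([-4.07297695e-04, -1.49638935e-03, -3.34013508e-03, -1.02954767e-03,
        8.77936538e-05, -1.42730626e-03]), 'joint_torque': array([ 1.93105167e-03, -3.41257095e+01, -3.03301692e+01,  7.21175317e-02,
        3.04453145e-02, -9.23507082e-05]), 'tcp_pos': array([0.14697485, 0.52952455, 0.22323609]), 'tcp_rot': array([[ 2.67484378e-01,  9.63561942e-01, -7.01689308e-04],
       [ 9.63560222e-01, -2.67485233e-01, -1.83008036e-03],
       [-1.95108731e-03, -1.86601999e-04, -9.99998079e-01]]), 'wrist_force': array([-0.88553216, -0.36482912, -0.31472185]), 'wrist_torque': array([-0.01965329,  0.0203491 , -0.00144446]), 'gripper_width': 1.0015157003852593}
```

View pics/top0.png

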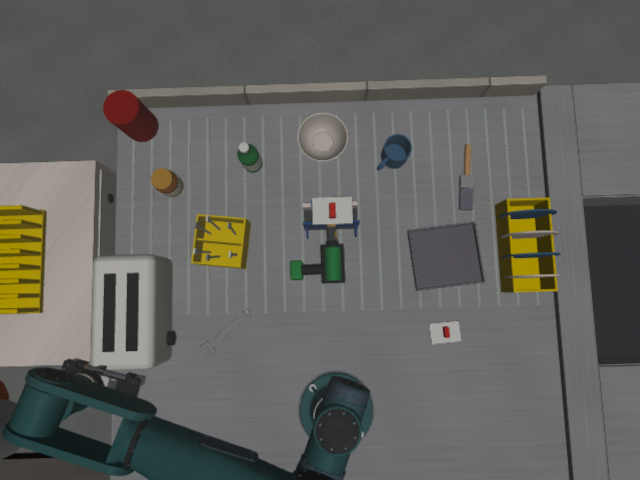

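View pics/side0.png

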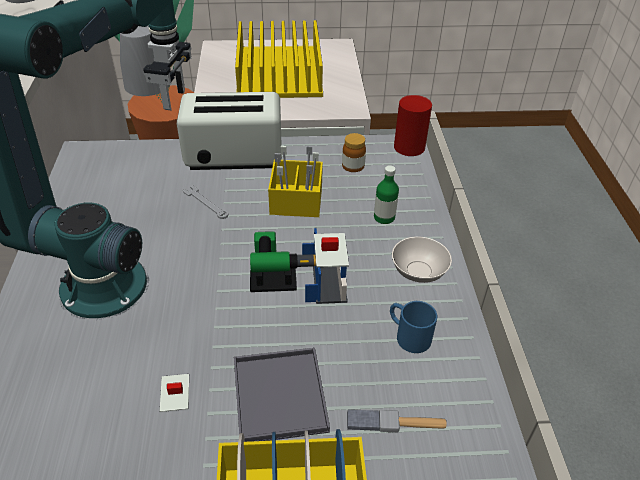

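The top view has the bracket with its cover, red grip at (332,210), and the grey tray at (446,256). The side view has them at (330,245) and (282,395). Things that could be taken for the cover are the one on the bracket at top (332,210) and a smaller plate with a red grip at top (446,332), side (174,392). The larger one, on the bracket, is the one meant. The yellow rack at (527,245) is only a lookalike of the basket at (220,240). I'll check the choice in a close crop.

```bash
python3 - <<'E'
from h import *
a=load('top0')['img'][185:300,285:495]; b=load('side0')['img'][225:445,225:355]
a=cv2.resize(a,None,fx=2.3,fy=2.3,interpolation=cv2.INTER_CUBIC)
a=cv2.resize(load('top0')['img'][190:250,295:365],None,fx=6,fy=6,interpolation=cv2.INTER_CUBIC)
c=cv2.resize(load('top0')['img'][215:297,400:490],None,fx=4,fy=4,interpolation=cv2.INTER_CUBIC)
b=cv2.resize(load('side0')['img'][225:310,295:360],None,fx=5,fy=5,interpolation=cv2.INTER_CUBIC)
o=np.zeros((600,800,3),np.uint8)
o[:360,:420]=a; o[:425,430:755]=b
cv2.imwrite('pics/crop1.png',o); cv2.imwrite('pics/crop2.png',c)
# tray corners automatically (top view), red grip centroid
d=load('top0'); hsv=cv2.cvtColor(d['img'],cv2.COLOR_BGR2HSV)
for n in('top0','side0'):
    d=load(n);im=d['img'].astype(int);m=((im[...,2]>120)&(im[...,1]<70)&(im[...,0]<80)).astype(np.uint8)
    k,l,s,ce=cv2.connectedComponentsWithStats(m)
    print(n,[(s[i].tolist(),ce[i].round(1).tolist()) for i in range(1,k) if s[i,4]>15])
E
```

```text
top0 [([329, 203, 6, 14, 71], [331.9, 209.3]), ([445, 327, 4, 11, 36], [446.6, 331.6])]
side0 [([399, 95, 33, 17, 429], [415.2, 103.0]), ([322, 238, 16, 5, 68], [329.2, 239.6]), ([167, 383, 14, 6, 68], [173.6, 385.4])]
```

View pics/crop1.png

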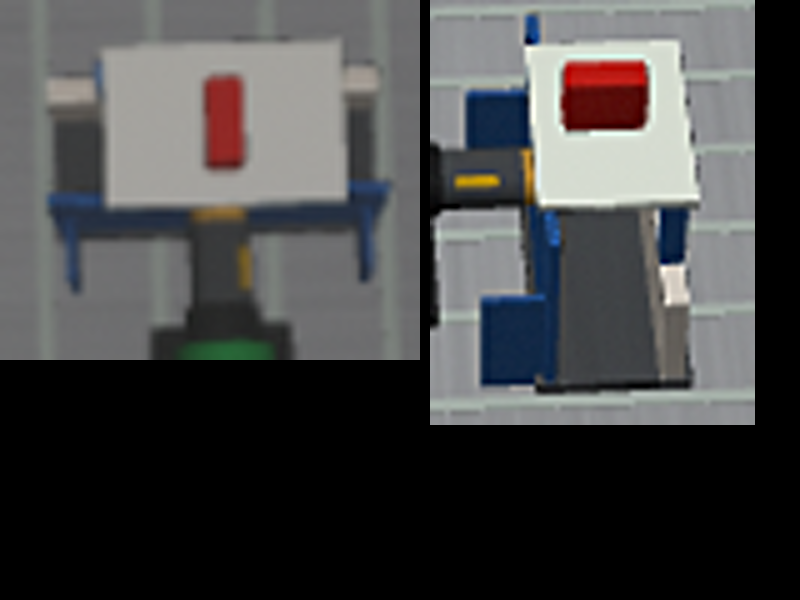

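View pics/crop2.png

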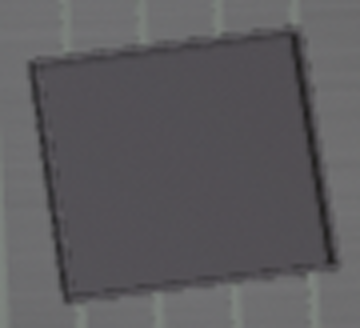

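The crop shows the white cover with its red grip seated on the blue bracket, flange corners (in the crop) at about (103,45), (340,38), (347,200), (107,208). The tray's rim corners in its crop are at (30,63), (297,30), (337,265), (67,302).

```bash
cat > fit.py <<'E'
from h import *
from scipy.optimize import least_squares
def up(p,f,o): return (np.array(p)+.5)/f-.5+np.array(o)
def fit(obs,x0): # obs: list (d, pts_local(N,3), px(N,2)); planar pose
    def w(q,L): c,s=np.cos(q[2]),np.sin(q[2]); return L@np.array([[c,-s,0],[s,c,0],[0,0,1]]).T+[q[0],q[1],0]
    f=lambda q:np.concatenate([(proj(d,w(q,np.array(L)))-px).ravel() for d,L,px in obs])
    r=least_squares(f,x0,loss='soft_l1'); return r.x, r.fun.round(1)
E
python3 - <<'E'
from fit import *
t,s=load('top0'),load('side0')
F=lambda z:[[.041,.056,z],[.041,-.056,z],[-.035,-.056,z],[-.035,.056,z]]
G=lambda z:[[.02,.009,z],[.02,-.009,z],[-.02,-.009,z],[-.02,.009,z]]
ot=(t,F(.110)+G(.142),up([(103,45),(340,38),(347,200),(107,208),(205,75),(240,75),(244,166),(208,168)],6,(295,190)))
# side view: image right=+x, up=+y
sp=up([(680-430,40),(698-430,203),(540-430,207),(527-430,47),(646-430,61),(648-430,95),(563-430,96),(563-430,63)],5,(295,225))
os_=(s,F(.110)+G(.142),sp)
for o in([ot],[os_],[ot,os_]):
    print('cover',*fit(o,[.4,0,0]))
R=[[.09,.1,.022],[.09,-.1,.022],[-.09,-.1,.022],[-.09,.1,.022]]
tt=(t,R,up([(30,63),(297,30),(337,265),(67,302)],4,(400,215)))
st=(s,R,np.array([(315,348),(329,429),(244,437),(235,356)],float))
for o in([tt],[st],[tt,st]): print('tray',*fit(o,[.3,-.35,.1]))
E
```

```text
cover [ 0.55738704 -0.00694533  0.00076735] [-0.4  0.4  0.2  0.3  0.1  0.2 -0.3  0.2 -0.3  0.2  0.5 -0.   0.3 -0.7
 -0.3 -0.8]
cover [ 0.55850104 -0.006943   -0.00717846] [-0.1  0.7  0.4  0.5 -0.7  0.5 -0.4  0.   0.2  0.1  0.4 -1.6  0.3 -1.4
 -0.1  0. ]
cover [ 0.55803801 -0.0069677  -0.00308662] [-0.3  0.1  0.3  0.1  0.1  0.1 -0.3 -0.1 -0.2 -0.1  0.5 -0.3  0.3 -0.9
 -0.3 -1.  -0.4  0.7  0.2  0.4 -0.8  0.5 -0.7  0.1 -0.   0.   0.2 -1.6
  0.1 -1.3 -0.3  0.1]
tray [ 0.4304345  -0.33534977  0.10065035] [-0.4 -0.6  0.1 -1.2  0.5  0.9 -0.3  0.7]
tray [ 0.43298128 -0.33645611  0.07696136] [ 1.1 -0.2  0.6 -0.9 -5.1  1.3 -0.2 -0.2]
tray [ 0.43223446 -0.33580593  0.08748127] [ 0.1 -1.7  0.7 -1.4  0.3  0.8 -0.6 -0.4  0.2 -0.7  0.7 -1.6 -4.9  1.4
 -1.  -0. ]
```

The cover is at (0.558, -0.007), yaw about 0, and the tray at (0.432, -0.336), yaw about 0.095. I'll grip the bar at TCP z 0.134 so the tips stay clear of the flange. First I lift, turn 0.27 rad and travel over.

```bash
python3 -m handwheel '[[[1,0,0,3.5,0,0,0.07],[1,0,0,3.5,0,0,0.07],[1,0,0,3.5,0,0,0.07],[1,0,0,3.5,0,0,0.06],[1,2.4,-3.2,0,0,0,0],[1,2.4,-3.2,0,0,0,0],[1,2.4,-3.2,0,0,0,0],[1,2.4,-3.2,0,0,0,0],[1,2.4,-3.2,0,0,0,0],[1,2.4,-3.2,0,0,0,0]]]' 40
```

```text
time: 0.93
tcp_pos: [0.2916, 0.3363, 0.3639]
tcp_rot: [[0.0, 1.0, -0.0], [1.0, -0.0, -0.0], [-0.0, -0.0, -1.0]]
wrist_force: [1.0, 0.5, 0.8]
gripper_width: 1.0
```

```bash
python3 -m handwheel '[[[1,2.4,-3.2,0,0,0,0],[1,2.4,-3.2,0,0,0,0],[1,2.4,-3.2,0,0,0,0],[1,2.4,-3.2,0,0,0,0],[1,2.4,-3.2,0,0,0,0],[1,2.4,-3.2,0,0,0,0],[1,2.4,-3.2,0,0,0,0],[1,2.4,-3.2,0,0,0,0],[1,2.4,-3.2,0,0,0,0],[1,2.4,-3.2,0,0,0,0]]]'; python3 -c "
from h import *
s=observe();print(s['tcp_pos'],s['tcp_rot'],s['wrist_force'])"
```

```text
time: 1.77
tcp_pos: [0.5318, 0.0161, 0.3638]
tcp_rot: [[0.001, 1.0, -0.001], [1.0, -0.001, 0.0], [0.0, -0.001, -1.0]]
wrist_force: [0.0, 0.6, 0.1]
gripper_width: 1.0
[0.53183031 0.01607424 0.36380254] [[ 1.15004051e-03  9.99999080e-01 -7.18654815e-04]
 [ 9.99999287e-01 -1.14980849e-03  3.23173569e-04]
 [ 3.22346956e-04 -7.19025966e-04 -9.99999690e-01]] [0.0214608  0.63583454 0.0902304 ]
```

```bash
python3 -m handwheel '[[[1,1.3,-1.2,-2,0,0,0],[1,1.3,-1.1,-2,0,0,0],[1,0,0,-3,0,0,0],[1,0,0,-3,0,0,0],[1,0,0,-3,0,0,0],[1,0,0,-2,0,0,0],[1,0,0,-2,0,0,0],[1,0,0,-1,0,0,0],[1,0,0,0,0,0,0],[1,0,0,0,0,0,0]]]'; python3 - <<'E'
from h import *
d=shot('side','side1'); i=d['img'][150:320,240:400]
cv2.imwrite('pics/crop3.png',cv2.resize(i,None,fx=3.5,fy=3.5,interpolation=cv2.INTER_CUBIC))
E
```

```text
time: 2.6
tcp_pos: [0.557, -0.005, 0.1842]
tcp_rot: [[0.001, 1.0, -0.001], [1.0, -0.001, 0.0], [0.0, -0.001, -1.0]]
wrist_force: [0.7, 0.6, 0.7]
gripper_width: 0.997
```

View pics/crop3.png

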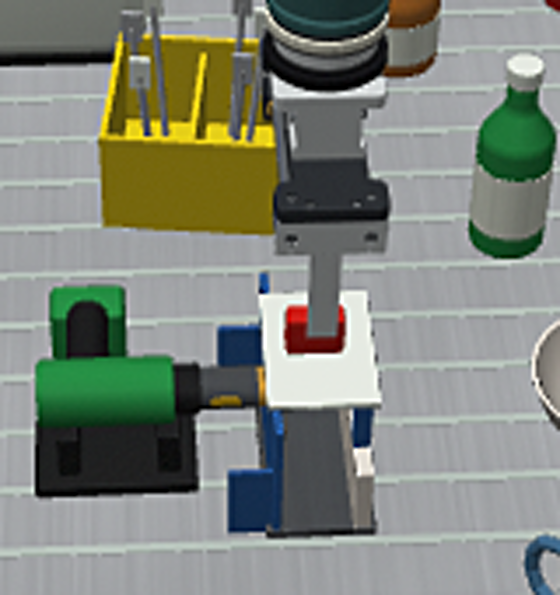

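The fingers straddle the red bar: finger tip at crop (322,335), bar centre at (315,330). Next I descend and grip.

```bash
python3 - <<'E'
from h import *
d=load('side1'); p=proj(d,[[.557,-.005-.052,.165],[.558,-.007,.142]]); print((p-[240,150])*3.5)
E
python3 -m handwheel '[[[1,0.1,-0.2,-2,0,0,0],[1,0,0,-2,0,0,0],[1,0,0,-1,0,0,0],[1,0,0,0,0,0,0],[0,0,0,0,0,0,0],[0,0,0,0,0,0,0],[0,0,0,0,0,0,0],[0,0,0,0,0,0,0],[0,0,0,0,0,0,0],[0,0,0,0,0,0,0]]]' 40
```

```text
[[318.8186026  340.16535701]
 [313.5144161  313.81401616]]
time: 3.48
tcp_pos: [0.5584, -0.007, 0.1349]
tcp_rot: [[0.001, 1.0, 0.001], [1.0, -0.001, 0.0], [0.0, 0.001, -1.0]]
wrist_force: [-0.5, 0.8, 0.5]
gripper_width: 0.614
```

```bash
python3 -m handwheel '[[[0,0,0,0,0,0,0],[0,0,0,0,0,0,0],[0,0,0,0,0,0,0],[0,0,0,0,0,0,0],[0,0,0,0,0,0,0],[0,0,0,0,0,0,0],[0,0,0,0,0,0,0],[0,0,0,0,0,0,0],[0,0,0,0,0,0,0],[0,0,0,0,0,0,0]]]'
```

```text
time: 4.32
tcp_pos: [0.5581, -0.0069, 0.1343]
tcp_rot: [[0.001, 1.0, -0.0], [1.0, -0.001, 0.0], [0.0, -0.0, -1.0]]
wrist_force: [-0.1, 0.6, 0.4]
gripper_width: 0.191
```

```bash
python3 -m handwheel '[[[0,0,0,0.5,0,0,0],[0,0,0,1,0,0,0],[0,0,0,1.5,0,0,0],[0,0,0,2,0,0,0],[0,0,0,2,0,0,0],[0,0,0,2,0,0,0],[0,0,0,1.5,0,0,0],[0,0,0,1,0,0,0],[0,0,0,0.5,0,0,0],[0,0,0,0,0,0,0]]]'
```

```text
time: 5.15
tcp_pos: [0.5586, -0.0072, 0.2559]
tcp_rot: [[0.001, 1.0, 0.003], [1.0, -0.001, -0.0], [-0.0, 0.003, -1.0]]
wrist_force: [0.4, 0.3, -1.6]
gripper_width: 0.188
```

```bash
python3 -m handwheel '[[[0,-0.4,-1,0,0,0,0.01],[0,-0.8,-2,0,0,0,0.01],[0,-1,-2.5,0,0,0,0.01],[0,-1,-2.5,0,0,0,0.01],[0,-1,-2.5,0,0,0,0.01],[0,-1,-2.5,0,0,0,0.01],[0,-1,-2.5,0,0,0,0.01],[0,-1,-2.5,0,0,0,0.01],[0,-1,-2.5,0,0,0,0.01],[0,-1,-2.5,0,0,0,0]]]'
```

```text
time: 5.98
tcp_pos: [0.4649, -0.2378, 0.2527]
tcp_rot: [[-0.089, 0.996, -0.002], [0.996, 0.089, 0.002], [0.002, -0.002, -1.0]]
wrist_force: [0.4, -0.2, -1.5]
gripper_width: 0.189
```

```bash
python3 -m handwheel '[[[0,-1,-2.5,0,0,0,0],[0,-1,-2.5,0,0,0,0],[0,-0.8,-2.5,0,0,0,0],[0,-0.5,-1.5,0,0,0,0],[0,-0.3,-0.9,0,0,0,0],[0,0,0,0,0,0,0],[0,0,0,0,0,0,0],[0,0,0,0,0,0,0],[0,0,0,0,0,0,0],[0,0,0,0,0,0,0]]]'; python3 - <<'E'
from h import *
a=shot('side','side2')['img']; b=shot('top','top2')['img']
r=lambda i,f:cv2.resize(i,None,fx=f,fy=f,interpolation=cv2.INTER_CUBIC)
o=np.zeros((600,800,3),np.uint8); x=r(a[220:450,205:365],2.5); y=r(b[190:300,290:490],2)
z=r(b[190:250,295:365],5)
o[:575,:400]=x; o[:220,400:]=y; o[230:530,400:750]=z
cv2.imwrite('pics/crop4.png',o)
E
```

```text
time: 6.82
tcp_pos: [0.4306, -0.335, 0.2544]
tcp_rot: [[-0.091, 0.996, 0.0], [0.996, 0.091, 0.0], [0.0, 0.0, -1.0]]
wrist_force: [-0.9, -0.3, -2.0]
gripper_width: 0.186
```

View pics/crop4.png

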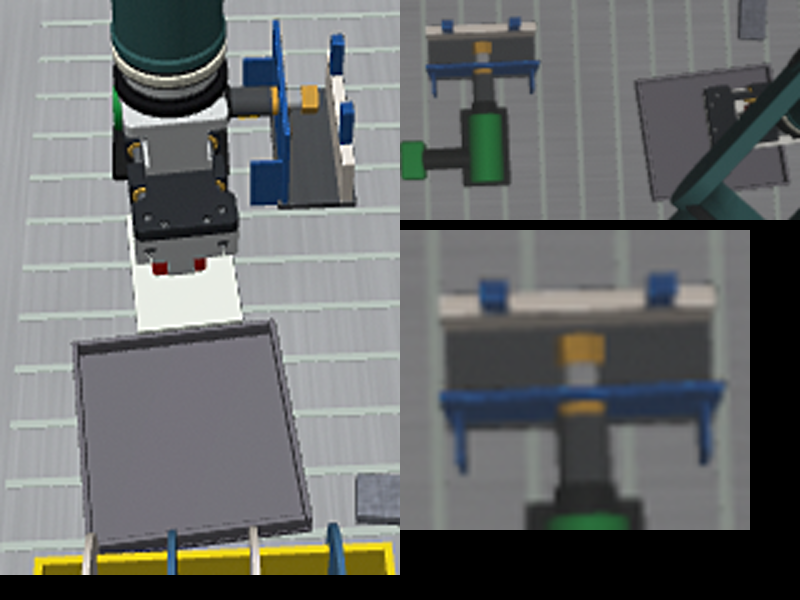

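The cover hangs level and uncovered brass head shows in the gap at crop (582,348). The tray is empty below, so I lower the cover.

```bash
python3 -m handwheel '[[[0,0.1,-0.1,-1,0,0,0],[0,0,0,-2,0,0,0],[0,0,0,-3,0,0,0],[0,0,0,-3,0,0,0],[0,0,0,-3,0,0,0],[0,0,0,-3,0,0,0],[0,0,0,-2.5,0,0,0],[0,0,0,-1.5,0,0,0],[0,0,0,-0.8,0,0,0],[0,0,0,-0.4,0,0,0]]]'
```

```text
time: 7.75
tcp_pos: [0.4303, -0.3361, 0.0502]
tcp_rot: [[-0.089, 0.996, -0.002], [0.996, 0.089, 0.002], [0.003, -0.002, -1.0]]
wrist_force: [-0.6, -0.6, -1.5]
gripper_width: 0.189
```

```bash
python3 -m handwheel '[[[0,0,0,0,0,0,0],[0,0,0,-0.2,0,0,0],[0,0,0,-0.2,0,0,0],[0,0,0,-0.2,0,0,0],[0,0,0,-0.1,0,0,0],[0,0,0,-0.1,0,0,0],[0,0,0,-0.1,0,0,0],[0,0,0,-0.1,0,0,0],[0,0,0,0,0,0,0],[0,0,0,0,0,0,0]]]'
```

```text
time: 8.58
tcp_pos: [0.4311, -0.3371, 0.0423]
tcp_rot: [[-0.089, 0.996, 0.0], [0.996, 0.089, 0.0], [0.0, 0.0, -1.0]]
wrist_force: [-0.3, 0.4, -1.8]
gripper_width: 0.192
```

```bash
python3 -m handwheel '[[[0,0,0,-0.1,0,0,0],[0,0,0,0,0,0,0],[0,0,0,-0.1,0,0,0],[0,0,0,0,0,0,0],[0,0,0,0,0,0,0],[0,0,0,0,0,0,0],[0,0,0,0,0,0,0],[0,0,0,0,0,0,0],[0,0,0,0,0,0,0],[0,0,0,0,0,0,0]]]'
```

```text
time: 9.42
tcp_pos: [0.4312, -0.3371, 0.0422]
tcp_rot: [[-0.089, 0.996, 0.0], [0.996, 0.089, -0.0], [-0.0, 0.0, -1.0]]
wrist_force: [-3.6, 2.5, 8.3]
gripper_width: 0.188
```

The cover is seated: contact force about +8 N. I release it and lift.

```bash
python3 -m handwheel '[[[0.5,0,0,0,0,0,0],[0.5,0,0,0,0,0,0],[0.5,0,0,0,0,0,0],[0.5,0,0,0,0,0,0],[0.5,0,0,0,0,0,0],[0.5,0,0,1,0,0,0],[0.5,0,0,2,0,0,0],[0.5,0,0,3,0,0,0],[0.5,0,0,4,0,0,0],[0.5,0,0,4,0,0,0]]]' && python3 - <<'E'
from fit import *
t=load('top2'); s=load('side2')
# bracket from bare views: top crop x5 offset (295,190), origin (400,230) ; side crop 2.5 offset (205,220)
B=[[-.031,.08,.105],[-.031,-.08,.105],[.037,.08,.062],[.037,-.08,.062]]
tp=up(np.array([(441,402),(725,392),(441,296),(716,287)])-[400,230],5,(295,190))
print(fit([(t,B,tp)],[.558,-.007,0]))
H=[[-.008,0,.082],[.008,0,.082]]
p=up(np.array([(582,350)])-[400,230],5,(295,190))[0]; print('head by top',ray(t,*p,.082))
E
```

```text
time: 10.25
tcp_pos: [0.4305, -0.3364, 0.1814]
tcp_rot: [[-0.089, 0.996, -0.001], [0.996, 0.089, 0.002], [0.002, -0.001, -1.0]]
wrist_force: [0.7, -0.2, 1.4]
gripper_width: 0.5
(array([ 0.55624226, -0.00388258,  0.00257674]), array([-0.3,  0. ,  0.3,  0.1, -0.2, -0. ,  0.2, -0.1]))
head by top [ 0.55559304 -0.00454231  0.082     ]
```

```bash
python3 -m handwheel '[[[0.65,0,0,4,0,0,0],[0.65,0.5,1.5,3,0,0,0],[0.65,1.3,3.4,0,0,0,-0.01],[0.65,1.3,3.4,0,0,0,-0.01],[0.65,1.3,3.4,0,0,0,-0.01],[0.65,1.3,3.4,0,0,0,-0.01],[0.65,1.3,3.4,0,0,0,-0.01],[0.65,1.3,3.4,0,0,0,-0.02],[0.65,1.3,3.4,0,0,0,-0.02],[0.65,1.3,3.4,0,0,0,0]]]'
```

```text
time: 11.08
tcp_pos: [0.5405, -0.0483, 0.2513]
tcp_rot: [[0.002, 1.0, 0.001], [1.0, -0.002, -0.0], [-0.0, 0.001, -1.0]]
wrist_force: [1.2, -0.2, 0.6]
gripper_width: 0.648
```

```bash
python3 -m handwheel '[[[0.65,1.3,3.4,0,0,0,0],[0.65,0.4,1,0,0,0,0],[0.65,0,0,0,0,0,0],[0.65,0,0,-1,0,0,0],[0.65,0,0,-2,0,0,0],[0.65,0,0,-3,0,0,0],[0.65,0,0,-2,0,0,0],[0.65,0,0,-1,0,0,0],[0.65,0,0,0,0,0,0],[0.65,0,0,0,0,0,0]]]'; python3 - <<'E'
from h import *
a=shot('side','side3')['img']; b=shot('top','top3')['img']
r=lambda i,f:cv2.resize(i,None,fx=f,fy=f,interpolation=cv2.INTER_CUBIC)
o=np.zeros((600,800,3),np.uint8); x=r(a[190:310,285:365],5); y=r(a[330:450,220:340],3.2)
o[:600,:400]=x; o[:384,410:794]=y
cv2.imwrite('pics/crop5.png',o)
E
```

```text
time: 11.92
tcp_pos: [0.5568, -0.0073, 0.1603]
tcp_rot: [[0.003, 1.0, -0.001], [1.0, -0.003, -0.0], [-0.0, -0.001, -1.0]]
wrist_force: [0.9, -0.2, 0.4]
gripper_width: 0.648
```

View pics/crop5.png

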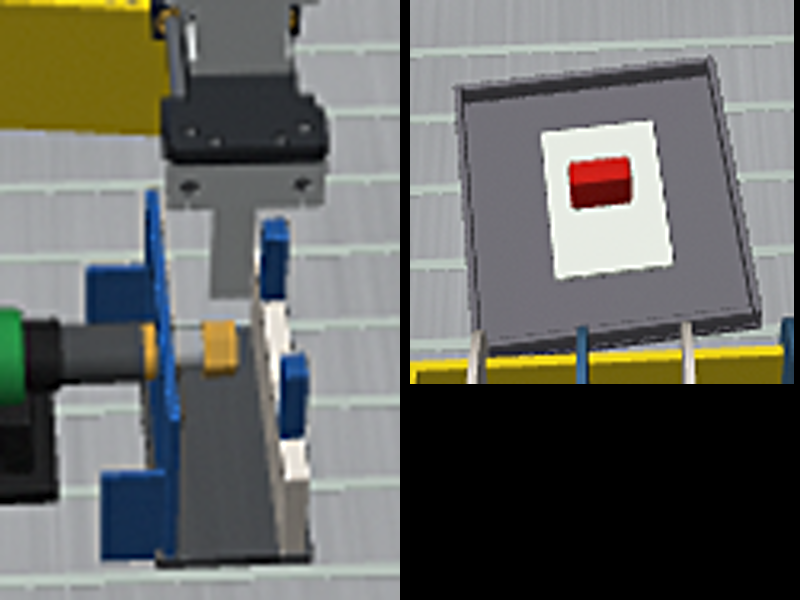

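The cover lies flat, grip up, in the tray. The brass head spans crop x 205–237, y 320–375 in the gap, with the fingers above it.

```bash
python3 - <<'E'
from fit import *
d=load('side3')
p=up([(220.5,347.5)],5,(285,190))[0]; print('side head',ray(d,*p,.07))
h=np.array([[x,y,z] for x in(-.008,.008) for y,z in[(0.0135*np.cos(a),0.0135*np.sin(a)) for a in np.arange(0,6.28,.2)]])
for c in([.556,-.004,.07],[.557,-.006,.07],[.558,-.008,.07]):
    q=(proj(d,h+c)-[285,190]+.5)*5-.5; print(c,q.min(0),q.max(0))
q=(proj(d,[[.5568,-.0073-.039,.141]])-[285,190]+.5)*5-.5; print('finger tip',q)
E
```

```text
side head [0.55870561 0.00085463 0.07      ]
[0.556, -0.004, 0.07] [197.32762559 326.49177148] [234.36216074 382.74462585]
[0.557, -0.006, 0.07] [199.63635974 329.29138595] [236.74213251 385.59674661]
[0.558, -0.008, 0.07] [201.94936174 332.09621419] [239.12657343 388.45417924]
finger tip [[228.54057375 309.7464245 ]]
```

```bash
python3 -m handwheel '[[[0.65,0,0.1,-0.5,0,0,0],[0.65,0,0,-1,0,0,0],[0.65,0,0,-1.5,0,0,0],[0.65,0,0,-1.5,0,0,0],[0.65,0,0,-1.5,0,0,0],[0.65,0,0,-1.5,0,0,0],[0.65,0,0,-1,0,0,0],[0.65,0,0,-0.5,0,0,0],[0.65,0,0,0,0,0,0],[0.65,0,0,0,0,0,0]]]'; python3 - <<'E'
from h import *
a=shot('side','side4')['img']; b=shot('top','top4')['img']
r=lambda i,f:cv2.resize(i,None,fx=f,fy=f,interpolation=cv2.INTER_CUBIC)
o=np.zeros((600,800,3),np.uint8); o[:,:400]=r(a[190:310,285:365],5); o[:360,405:800]=r(b[190:262,290:369],5)
cv2.imwrite('pics/crop6.png',o)
E
```

```text
time: 12.85
tcp_pos: [0.5574, -0.005, 0.0706]
tcp_rot: [[0.001, 1.0, 0.0], [1.0, -0.001, 0.0], [0.0, 0.0, -1.0]]
wrist_force: [0.9, -0.5, 0.1]
gripper_width: 0.651
```

View pics/crop6.png

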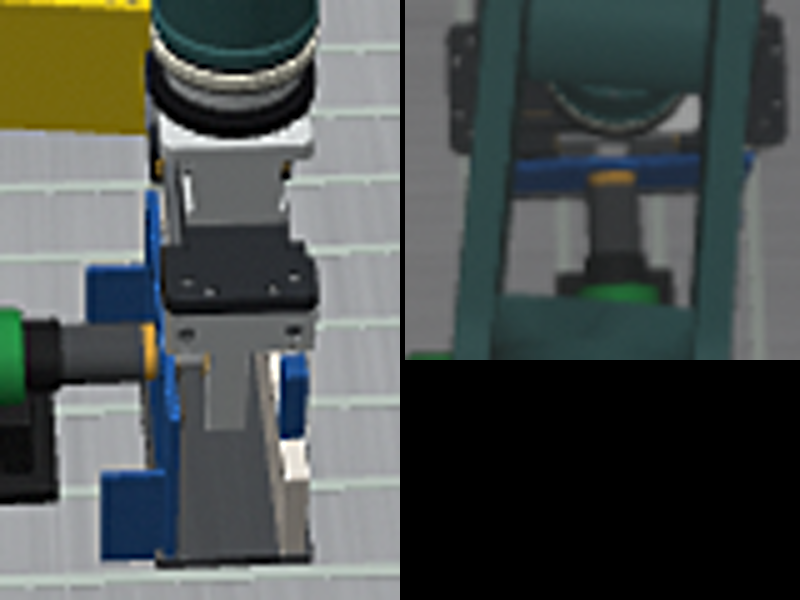

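```bash
python3 - <<'E'
from h import *
d=load('side4')
q=(proj(d,[[.5574,-.006,.07],[.5574,-.048,.07],[.5574,-.048,.052],[.5654,-.048,.07],[.5494,-.048,.07]])-[285,190]+.5)*5-.5; print(q.round(1))
E
python3 -m handwheel '[[[0.3,0,0,0,0,0,0],[0.3,0,0,0,0,0,0],[0.3,0,0,0,0,0,0],[0.3,0,0,0,0,0,0],[0.3,0,0,0,0,0,0],[0.3,0,0,0,0,0,0],[0.3,0,0,0,0,0,0],[0,0,0,0,0,0,0],[0,0,0,0,0,0,0],[0,0,0,0,0,0,0]]]' 8
```

```text
[[218.9 357.5]
 [225.3 419.4]
 [224.1 445.4]
 [242.  418.9]
 [208.6 419.9]]
time: 13.78
tcp_pos: [0.5573, -0.0022, 0.071]
tcp_rot: [[-0.0, 1.0, 0.001], [1.0, 0.0, 0.005], [0.005, 0.001, -1.0]]
wrist_force: [-0.9, 6.0, 3.8]
gripper_width: 0.274
```

The head pulled the fingers to y = -0.0022, so I was off about 3 mm in y. I'll shift the command, reclose and check.

```bash
python3 -m handwheel '[[[0.45,0,0,0,0,0,0],[0.45,0,0,0,0,0,0],[0.45,0,0,0,0,0,0],[0.45,0,0.3,0,0,0,0],[0.45,0,0,0,0,0,0],[0,0,0,0,0,0,0],[0,0,0,0,0,0,0],[0,0,0,0,0,0,0],[0,0,0,0,0,0,0],[0,0,0,0,0,0,0]]]' 45
```

```text
time: 14.62
tcp_pos: [0.5571, -0.002, 0.0702]
tcp_rot: [[0.001, 1.0, -0.0], [1.0, -0.001, 0.0], [0.0, -0.0, -1.0]]
wrist_force: [0.7, 0.6, -0.0]
gripper_width: 0.258
```

```bash
python3 -m handwheel '[[[0,0,0,0,0,0,0],[0,0,0,0,0,0,0],[0,0,0,0,0,0,0],[0,0,0,0,0,0,0],[0,0,0,0,0,0,0],[0,0,0,0,0,0,0],[0,0,0,0,0,0,0],[0,0,0,0,0,0,0],[0,0,0,0,0,0,0],[0,0,0,0,0,0,0]]]'; python3 -c "
from h import *
s=observe();print(s['tcp_rot'],s['wrist_force'],s['wrist_torque'],s['gripper_width']*94)"
```

```text
time: 15.45
tcp_pos: [0.5571, -0.002, 0.0703]
tcp_rot: [[0.001, 1.0, -0.0], [1.0, -0.001, 0.0], [0.0, -0.0, -1.0]]
wrist_force: [0.4, -0.4, -0.9]
gripper_width: 0.256
[[ 8.15688640e-04  9.99999665e-01 -6.11264954e-05]
 [ 9.99999658e-01 -8.15680405e-04  1.34618599e-04]
 [ 1.34568694e-04 -6.12362814e-05 -9.99999989e-01]] [ 0.42557006 -0.36341159 -0.89453091] [ 0.11264483 -0.03977703  0.02449373] 24.080076405767127
```

The fingers are closed on the flats (24.08 mm) and the wrist force is near zero. I'll make one last check of steadiness and of the whole scene.

```bash
python3 -m handwheel '[[[0,0,0,0,0,0,0],[0,0,0,0,0,0,0],[0,0,0,0,0,0,0],[0,0,0,0,0,0,0],[0,0,0,0,0,0,0],[0,0,0,0,0,0,0],[0,0,0,0,0,0,0],[0,0,0,0,0,0,0],[0,0,0,0,0,0,0],[0,0,0,0,0,0,0]]]' 50; python3 - <<'E'
from h import *
a=shot('side','side5')['img']
r=lambda i,f:cv2.resize(i,None,fx=f,fy=f,interpolation=cv2.INTER_CUBIC)
o=np.zeros((600,800,3),np.uint8); o[:480,:310]=r(a[230:310,300:352],6)[:480,:310]; o[:,310:800]=r(a[80:480,140:467],1.5)[:,:490]
cv2.imwrite('pics/crop7.png',o)
E
```

```text
time: 16.28
tcp_pos: [0.5571, -0.002, 0.0702]
tcp_rot: [[0.001, 1.0, -0.0], [1.0, -0.001, 0.0], [0.0, -0.0, -1.0]]
wrist_force: [1.5, 0.2, -0.6]
gripper_width: 0.251
```

View pics/crop7.png

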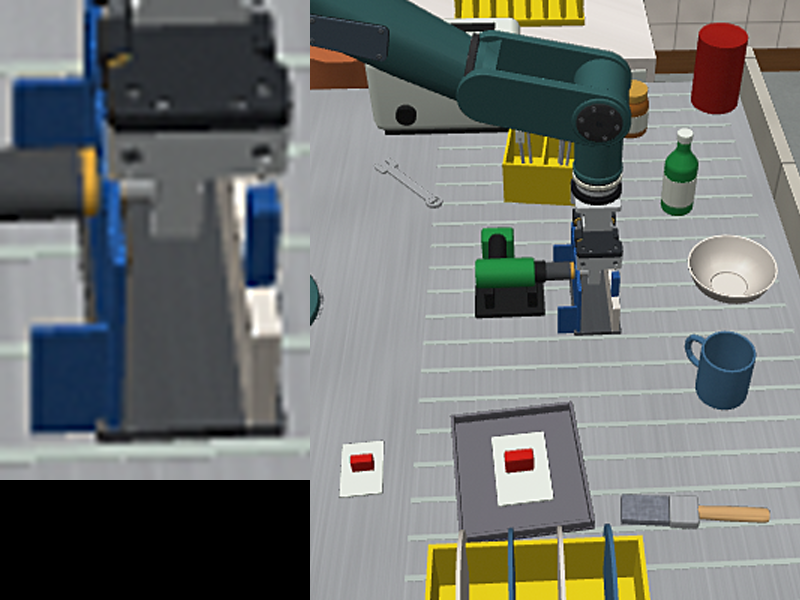

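The finger covers the head, with only the bolt shank visible at (135,187). The cover lies flat, grip up, in the tray at (520,468), and the other things stand where they were. I'm handing in.

```bash
python3 -c "
from rig import hand_in,observe
print(hand_in()); s=observe();print(s['time'],s['tcp_pos'],s['gripper_width'])"
```

```text
the job is handed in; nothing more can be done
None
the job is handed in; nothing more can be done
```

I moved the cover into the tray and the gripper now holds the brass bolt head with 50 N. I handed the job in at about 16.3 s of the allowed 51 s.

- **Cover:** it was lowered until it touched the tray floor, then released. The last pictures show it flat, red grip up, inside the tray.
- **Bolt head:** the last two readings before hand-in, 0.8 s apart, gave the same TCP position to 0.1 mm and wrist force under 2 N. The opening was 24.1 mm at 45 N, then 23.6 mm after I raised the grip to 50 N, against 24 mm across flats. I judge from this that the head is square and no longer turning; the bolt angle itself cannot be read.
- **Centring:** my first estimate of the head was about 4 mm off in y, which the first light closing showed as a 6 N side force. I reopened, shifted 3 mm and closed again, and the side force fell to about zero. Along the bolt axis I estimate the fingers are within about 1 mm, from the picture only.
- **Other things:** the final side picture shows the ones in view standing where they were. I did not measure them again.

The side and top pictures disagreed by a few millimetres in y. The contact force settled it.

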